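# Turn the drip carousel and hang the slide rack on its empty hook

### The job

The loose slide rack with the blue edge has to drip dry. First turn the drip carousel until its empty hook stands over the red mark on the tray; then hang the rack by its handle window on that hook, blue edge facing outwards, away from the post, and leave it hanging freely at the red mark. Keep the rack upright and do not shift or knock over the bottles, jar and carton standing around.

Things in the scene. Friction and masses are not known exactly. Their poses are not given: they have to be found in the camera images.
- stand: Fixed drip tray of the carousel, round, grey, 260 mm across, rim 14 mm high; origin at the centre of its underside, on the carousel's upright turning axis. Its -x direction points to the red mark on the rim (the loading side). A clear splash screen, top 98 mm above the bench, stands on the rim around the +x side (about 75 degrees either side of +x).
- load_mark (a point): Top of the red mark, a small block on the tray's rim, 126 mm from the turning axis. (A wire shelf hangs 540 mm above the bench over everything more than 0.60 m ahead of the robot's axis: keep wrist and elbow clear of it.)
- carousel (a joint): Turning angle about the upright axis, endless, counter-clockwise from above positive; 0 (or any full turn) = empty hook over the red mark. Stiff (0.15 N m), stays where left. Four hooks 90 degrees apart; the other three carry racks like the loose one (green, orange, yellow edges), clipped on for good, reaching 115 mm from the axis and 155 mm above the bench.
- knob (a point): Grip point of the black bar knob on top of the post, on the turning axis, 175 mm above the bench. The bar, 60 mm long and 14 mm thick, stands from 148 to 185 mm above the bench, in line with the empty hook and the opposite hook. Site x axis lies along the bar and points away from the empty hook.
- empty_hook (a point): Seat on the empty hook: top of its level steel bar (8 mm thick), 85 mm from the turning axis, 109 mm above the bench. The bar runs straight out from the post; 12 mm farther out it turns up, the tip ending 105 mm from the axis and 119 mm above the bench. Site x axis points inwards to the post along the bar, z up.
- slide_rack: Loose white slide rack, 110 mm tall, 0.15 kg; origin at the centre of its underside, z up. Basket 44 (x) by 84 (y) by 24 mm high, slides to 30 mm. Uprights at y = +-39 mm carry a handle plate 10 mm thick (x), its grip tab 46 mm wide (y), top 110 mm. Below it a window, open along x, 72 mm wide; its upper edge is a shallow inverted V (apex at y = 0) that centres the rack when hung. Blue edge at -x.
- rack_eye (a point): Apex of the V, upper edge of the rack's window, 64 mm above its underside, mid-width; it rests on the hook's seat when the rack hangs. Rack axes.
- rack_tab (a point): Place to grip the rack: middle of the 10 mm thick tab, 32 mm above the window apex, 96 mm above the underside; pinch across the rack's x. When hung, fingers that reach no lower than 77 mm above the rack's underside clear the hook's upturned tip.
- blue_edge (a point): Blue edge strip, on the rack's -x long side, 28 mm from its middle and 23 mm above its underside.
- spray_bottle: White spray bottle with blue head, 94 x 64 mm and 196 mm tall, behind the way from the rack to the carousel; origin at the centre of its underside.
- stain_red: Red stain bottle, 42 x 42 x 104 mm, origin at the centre of its underside.
- stain_blue: Dark blue stain bottle, 42 x 42 x 104 mm, origin at the centre of its underside.
- stain_white: White-capped clear stain bottle, 42 x 42 x 104 mm, origin at the centre of its underside.
- coplin_jar: Purple staining jar with white lid, 50 x 60 x 106 mm, origin at the centre of its underside.
- reagent_carton: White and red carton, 26 x 36 x 86 mm, standing, origin at the centre of its underside.

How it is judged (in metres and radians):
On the way, in this order (a step that is already met when the one before it is completed fails the run):
1. the empty hook stands over the red mark and the carousel is at rest, before the rack is moved (y of empty_hook in the frame of stand between -0.015 and 0.015 m and x of empty_hook in the frame of stand below -0.07 m and velocity of joint carousel between -0.1 and 0.1 rad/s and distance of slide_rack from where it was at the start of the episode below 0.03 m), for 0.2 s.
2. the rack hangs on the empty hook at the red mark (y of empty_hook in the frame of stand between -0.015 and 0.015 m and x of empty_hook in the frame of stand below -0.07 m and y of rack_eye in the frame of empty_hook between -0.01 and 0.01 m and z of rack_eye in the frame of empty_hook between -0.007 and 0.007 m and x of rack_eye in the frame of empty_hook between -0.02 and 0.03 m and angle between slide_rack's own z axis and vertical below 0.25 rad and contact force between slide_rack and carousel above 0.3 N), for 0.2 s.
At the end, for the whole second after the job is handed in: Empty hook over the red mark (15 mm sideways); rack hanging freely on it by its window (apex within 10 mm sideways, 7 mm in height, 20 mm outwards or 30 mm inwards of the seat), upright within 0.25 rad, blue edge outwards within 0.4 rad, all at rest (all of step 2 and x of blue_edge in the frame of empty_hook below 0.005 m and angle between the x axis of slide_rack and the x axis of empty_hook, either way round below 0.4 rad and linear speed of slide_rack below 0.04 m/s and velocity of joint carousel between -0.1 and 0.1 rad/s); the robot touches nothing.
It fails at once if the spray bottle is shifted more than 30 mm or tipped (distance of spray_bottle from where it was at the start of the episode above 0.03 m or angle between spray_bottle's own z axis and vertical above 0.35 rad).
It fails at once if a stain bottle is shifted more than 30 mm or tipped (distance of any of stain_red, stain_blue, stain_white from where it was at the start of the episode above 0.03 m or angle between any of stain_red, stain_blue, stain_white's own z axis and vertical above 0.35 rad).
It fails at once if the staining jar is shifted more than 30 mm or tipped (distance of coplin_jar from where it was at the start of the episode above 0.03 m or angle between coplin_jar's own z axis and vertical above 0.35 rad).
It fails at once if the carton is shifted more than 30 mm or tipped (distance of reagent_carton from where it was at the start of the episode above 0.03 m or angle between reagent_carton's own z axis and vertical above 0.35 rad).
It fails at once if the rack is tipped over (angle between slide_rack's own z axis and vertical above 0.6 rad).
It also fails if it takes over 72 s, if anything falls off the work surface, if the arm or the gripper's body presses on something with over 40 N, if the wrist force passes 120 N, or if a joint passes its speed limit or range.

### The arm

A 6-joint arm with a two-finger parallel gripper is mounted at the origin on a cart in front of the work surface, level with it; the furniture and walls round the work are solid. World frame = base frame: x ahead of the robot, y to its left, z up, the work surface at z = 0. Lengths are in mm, angles in degrees, forces in N, time in s.
With the tool pointing down it reaches from about 350 to 850 mm from the base axis. Payload 8.1 kg.
Tool frame: the origin (TCP) lies midway between the tips of the shut fingers; the grasp point (between the pads) lies 19 mm behind it; z points along the fingers, y is the line along which they close (so a half turn about z gives the same grasp; the last joint's range is limited). The gripper opens to 85 mm and grips with 20 to 120 N. Pads are 22 mm wide; open, the fingers measure 114 mm over their backs; the gripper's body (76 mm by 85 mm) begins 54 mm behind the grasp point. The pads swing forward as they close: fully open they stand 13 mm farther back than shut.
Start: joints at [59.851, 7.471, 85.268, -0, 87.261, -4.893], TCP at [255.978, 542.661, 231.292] pointing down, gripper open.
Joint ranges: [-169.43, 169.43], [-51.17, 129.36], [1.28, 143.12], [-76.62, 256.62], [0, 156.53], [-152.29, 152.29]. Speed limits (degrees/s): [136.94, 136.94, 159.86, 180, 180, 180].

### API

Orientations are given as [roll, pitch, yaw] about the fixed x, y, z axes, in that order (R = Rz(yaw) Ry(pitch) Rx(roll)).
In Python, from bench import r gives the robot as it stands. The module is installed in compiled form; this text tells all that it offers.
- The arm moves only by the tool jog_arm, never from a script. Its argument "rows" is a list of rows, each a list of 2 entries, a list of its own where there are three numbers: the shift along the tool's x, y, z in mm, then the turn, a rotation vector about the tool's x, y, z in rad. A call has 1 to 10 rows; each row is the pose to reach, as a shift and turn from the pose commanded when the call began, along the tool's axes at that moment; what a row does not reach only later rows make up. A row lasts 1/10 s, in which the tool goes at most 50 mm and 8.59 degrees, less where a joint would pass 70% of its speed; a pose out of reach is approached as far as the arm can. A call with a gripper value outside its range is refused whole. "grip" is the finger opening in mm, from 0 to 85.4, set as the call begins (left out, the last holds). The fingers move at their own pace and stop on an object; "force" is the grip in N (left out, the last holds). Time passes only in rows, so rows that repeat a pose let the fingers close. It gives the time, the measured TCP pose, the force, the opening and the grip force at its end, in the units of the state.
- r.sense(): the state, without advancing time (a new reading comes with each control period).
- r.snapshot(name): name is "scene" or "top"; returns (picture, depth): 384x512x3 uint8, blue, green, red; 384x512 float32, mm along the optical axis (not along the pixel's ray), 0 where there is no reading.
- r.camera_params(name): a dict with "fx", "fy", "cx", "cy" (pixels), "pose" (4x4, takes a point from camera to world coordinates). Camera axes: x right, y down, z forward; pixel columns grow to the right and rows downward; lengths in mm; the calibration is good to about 2 mm. A picture is of the moment at which its call begins. camera_params takes no time and is no camera call.
- r.hand_in(): hands the job in; it is judged then, once.
The state is a dict: "time": time; "joint_pos": joint angles; "qd": joint speeds; "joint_efforts": joint torques, N m; "tool_pos": TCP position; "tcp_rot": TCP orientation; "ft_force": force on the tool from outside, world axes, zero at the start; "wrist_torque": the same for the moment, N m; "finger_gap": finger opening in mm; "grip_force": force on a finger pad.
Only numpy, scipy, OpenCV 4.12 (cv2) and the standard library are available. Lean on these libraries where they do the work, as an engineer would, in place of code of your own. Each camera call takes 0.05 s, during which the arm holds its last target. There are 200 camera calls.

## Working session

There is one attempt and no reset: what is moved stays moved. The work goes in short steps, Python scripts to look and compute and a tool call to move; the robot and the scene stay as the last step left them, time stands still between calls to the robot, and variables do not carry over. Pictures are saved under pics/ and viewed, at most 10 in all, crops included, and the job is handed in when it is done.

Besides the shell and the picture viewer there is one more tool, called after "Call:" as a command line: name --argument value ..., lists and objects as JSON in quotes. jog_arm: Moves the arm, as the interface text tells. Its arguments: {"type":"object","properties":{"rows":{"type":"array"},"grip":{"type":"number"},"force":{"type":"number"}},"required":["rows"]}

```bash
mkdir -p pics; cat > h.py <<'E'
from bench import r
import cv2, numpy as np
def snap(n):
    im,d=r.snapshot(n); c=r.camera_params(n); return im,d,c
def cloud(d,c):
    v,u=np.mgrid[0:384,0:512]
    P=np.stack([(u-c['cx'])/c['fx']*d,(v-c['cy'])/c['fy']*d,d,np.ones_like(d)],-1)
    return (P@np.array(c['pose']).T)[...,:3]
E
python3 - <<'E'
from h import *
a=[]
for n in("scene","top"):
    im,d,c=snap(n); np.savez(n,im=im,d=d,**{k:np.array(v) for k,v in c.items()})
    cv2.imwrite(f"pics/{n}0.png",im); print(n,np.array(c['pose']).round(2).tolist(),c['fx'],(d==0).mean())
s=r.sense(); print(s)
E
```

```text
scene [[0.67, -0.32, 0.67, -360.16], [-0.74, -0.28, 0.61, -737.01], [-0.01, -0.91, -0.42, 681.02], [0.0, 0.0, 0.0, 1.0]] 420.39587701377565 0.004114786783854167
top [[-0.03, -1.0, 0.07, 415.43], [-1.0, 0.02, -0.02, 40.77], [0.02, -0.07, -1.0, 1217.46], [0.0, 0.0, 0.0, 1.0]] 353.41904235959635 0.0040740966796875
{'time': 0.1, 'joint_pos': array([ 5.98529028e+01,  7.51061979e+00,  8.53257007e+01,  1.99037665e-04,
        8.72625882e+01, -4.89395972e+00]), 'qd': array([-0.09386089, -0.16975719, -0.03088505, -0.06134054,  0.07918019,
       -0.08864428]), 'joint_efforts': array([ 1.57462411e-03, -5.70958042e+01, -5.01935291e+01, -2.36493713e-05,
        8.27456155e-03,  7.96755694e-05]), 'tool_pos': array([255.69589464, 542.21360035, 230.3255221 ]), 'tcp_rot': array([-1.79901469e+02, -8.63615419e-03,  1.54746845e+02]), 'ft_force': array([0.40585299, 0.74490053, 0.09790946]), 'wrist_torque': array([-0.00696349,  0.00168649, -0.03075117]), 'grip_force': 0.0, 'finger_gap': 85.73716950813379}
```

View pics/scene0.png

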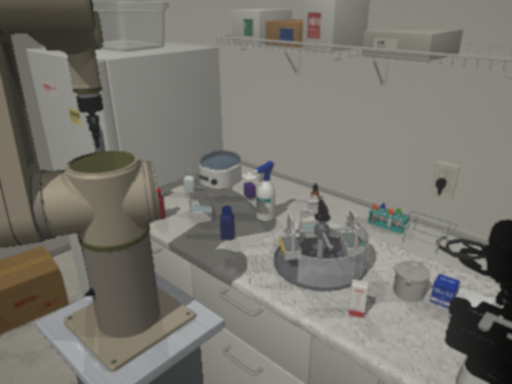

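View pics/top0.png

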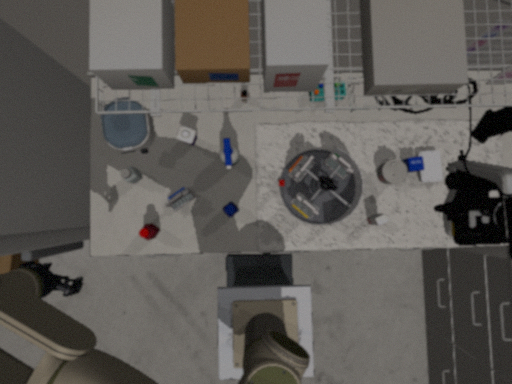

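Top view: the carousel is centred near (322,186) with the red mark at (282,182). The loose rack is at (180,197), the spray bottle at (229,152), and the blue stain bottle at (231,209). I'll zoom in and measure next.

```bash
python3 - <<'E'
from h import *
z=np.load("top.npz"); im,d=z['im'],z['d']; P=cloud(d,z)
a=cv2.resize(im[140:230,275:370],None,fx=6,fy=6,interpolation=cv2.INTER_CUBIC)
b=cv2.resize(im[170:215,155:205],None,fx=4,fy=4,interpolation=cv2.INTER_CUBIC)
o=np.zeros((540,570+200,3),np.uint8); o[:540,:570]=a; o[:180,570:770]=b
cv2.imwrite("pics/z.png",o)
hsv=cv2.cvtColor(im,cv2.COLOR_BGR2HSV)
# objects above bench
m=((P[...,2]>30)&(P[...,2]<260)&(P[...,0]>300)&(P[...,0]<800)&(d>0)).astype(np.uint8); m[:,450:]=0
n,l,st,ce=cv2.connectedComponentsWithStats(m)
for i in range(1,n):
    if st[i,4]>15:
        q=P[l==i]; print(i,ce[i].round(),st[i,4],q.min(0).round(),q.max(0).round(),q.mean(0).round(),hsv[l==i].mean(0).round())
red=((hsv[...,0]<8)|(hsv[...,0]>172))&(hsv[...,1]>120)
red[:,:270]=0; red[:,300:]=0; red[:150]=0;red[230:]=0
print("mark",P[red].mean(0),red.sum(),np.argwhere(red).mean(0))
# tray circle
g=((P[...,2]>5)&(P[...,2]<250)).astype(np.uint8); g[:,:270]=0; g[:,372:]=0; g[:135]=0; g[235:]=0
k=np.argwhere(g)[:,::-1].astype(np.float32); print("tray circle px",cv2.minEnclosingCircle(k))
# knob: highest
kk=(P[...,2]>160)&(P[...,2]<200)&(g>0); print("knob",P[kk].mean(0),kk.sum())
if kk.sum()>4: print(cv2.minAreaRect(P[kk][:,:2].astype(np.float32)))
# rack
rk=(P[...,2]>100)&(P[...,2]<125); rk[:,:160]=0; rk[:,205:]=0; rk[:175]=0; rk[215:]=0
print("tab",P[rk].mean(0),rk.sum(),cv2.minAreaRect(P[rk][:,:2].astype(np.float32)) if rk.sum()>3 else 0)
rb=(P[...,2]>12)&(P[...,2]<130); rb[:,:160]=0; rb[:,205:]=0; rb[:175]=0; rb[215:]=0
print("rack",P[rb].mean(0),rb.sum(),cv2.minAreaRect(P[rb][:,:2].astype(np.float32)))
bl=rb&(hsv[...,0]>95)&(hsv[...,0]<130)&(hsv[...,1]>90); print("blue",P[bl].mean(0),bl.sum())
E
```

```text
1 [ 58. 170.] 6777 [300. 602.  30.] [800. 626. 260.] [547. 607. 157.] [33. 16. 67.]
4 [244.  95.] 26 [794.  44.  32.] [800.  64.  76.] [797.  52.  49.] [ 28. 105.  52.]
5 [317.  95.] 38 [ 790. -218.   37.] [ 799. -182.   65.] [ 794. -197.   49.] [ 61. 107.  98.]
11 [122.  98.] 31 [774. 424.  82.] [788. 464. 104.] [782. 444.  88.] [73.  7. 85.]
14 [354. 101.] 17 [ 750. -321.   53.] [ 781. -315.   60.] [ 767. -318.   56.] [ 20.  16. 114.]
15 [383. 101.] 19 [ 752. -422.   51.] [ 784. -415.   61.] [ 766. -418.   56.] [25. 16. 83.]
21 [445. 100.] 25 [ 762. -656.   30.] [ 778. -630.   39.] [ 771. -641.   33.] [67. 53. 34.]
22 [122. 106.] 117 [734. 418. 106.] [767. 457. 119.] [750. 437. 114.] [102.  38.  86.]
23 [135. 106.] 111 [734. 379.  73.] [777. 413. 116.] [751. 397. 104.] [98. 33. 84.]
24 [109. 107.] 92 [733. 460.  96.] [765. 501. 118.] [748. 477. 111.] [95. 34. 79.]
30 [127. 131.] 1773 [610. 363.  30.] [742. 512. 122.] [672. 427.  94.] [87. 39. 82.]
31 [186. 135.] 271 [630. 211.  31.] [686. 272. 105.] [657. 240.  92.] [ 40.  11. 132.]
32 [228. 154.] 418 [533.  74.  32.] [625. 135. 19
[... 798 characters left out ...]
[375. 400. 105.] [351. 369.  78.] [ 90. 190.  86.]
mark [511.22289418 -76.46557813  20.22654537] 42 [179.47619048 283.45238095]
tray circle px ((321.4306945800781, 183.0), 69.00093841552734)
knob [ 486.79405692 -190.1653968   180.93777225] 131
((508.92718505859375, -174.51925659179688), (116.44808959960938, 168.09446716308594), 33.380027770996094)
tab [454.07963079 276.37579392 106.35371154] 48 ((454.10650634765625, 276.6252136230469), (10.186756134033203, 44.93453598022461), 35.580631256103516)
rack [455.42034779 274.69664359  47.13784816] 329 ((456.9376220703125, 278.0650634765625), (49.846046447753906, 84.29116821289062), 33.94668960571289)
blue [476.50637139 286.77213017  22.57589562] 29
```

View pics/z.png

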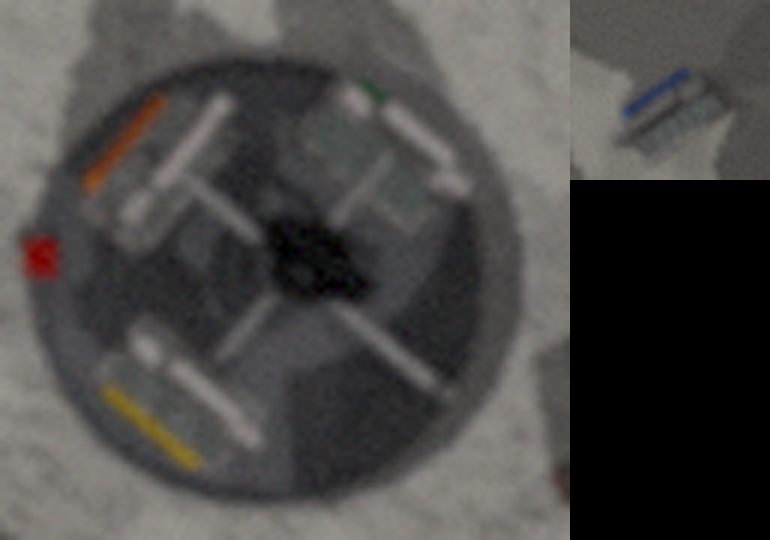

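The zoom shows the empty hook pointing to the lower right of the crop (tip near (450,392)). Orange is opposite it, with yellow lower left and green upper right. The blue edge of the loose rack is on its upper-left side. Next I'll refine the axis from the clipped racks.

```bash
cat >> h.py <<'E'
def ray(u,v,z,c):
    T=np.array(c['pose']); q=T[:3,:3]@np.array([(u-c['cx'])/c['fx'],(v-c['cy'])/c['fy'],1]); o=T[:3,3]
    return o+q*(z-o[2])/q[2]
def zp(x,y,z,c): return ray(275+(x+.5)/6-.5,140+(y+.5)/6-.5,z,c)[:2]
E
python3 - <<'E'
from h import *
z=np.load("top.npz"); P=cloud(z['d'],z)
t={k:zp(*p,155,z) for k,p in dict(o=(195,140),y=(217,402),g=(428,135)).items()}
tip=zp(448,392,119,z); mark=zp(42,258,20,z)
ax=(t['y']+t['g'])/2
print(t,"tip",tip,"axis",ax,"mark",mark,np.linalg.norm(mark-ax))
for k in t: print(k,np.linalg.norm(t[k]-ax),np.degrees(np.arctan2(*(t[k]-ax)[::-1])))
print(np.degrees(np.arctan2(*(tip-ax)[::-1])),np.linalg.norm(tip-ax),"mark ang",np.degrees(np.arctan2(*(mark-ax)[::-1])))
u=np.zeros((384,512),bool);u[172:195,312:342]=1
m=u&(P[...,2]>170)&(P[...,2]<200);Q=P[m]; print("knob",Q.mean(0),m.sum(),cv2.minAreaRect(Q[:,:2].astype(np.float32)))
print("knob px",zp(308,258,185,z))
# scene check
s=np.load("scene.npz"); im=s['im']; S=cloud(s['d'],s)
m=(abs(S[...,0]-ax[0])<50)&(abs(S[...,1]-ax[1])<50)&(S[...,2]>165)&(S[...,2]<200); Q=S[m]; print("scene knob",Q.mean(0),m.sum(),Q.min(0),Q.max(0))
E
```

```text
{'o': array([ 549.13743987, -136.65792424]), 'y': array([ 416.69404543, -143.02467743]), 'g': array([ 548.88366814, -255.10059944])} tip [ 418.80637937 -269.81516201] axis [ 482.78885679 -199.06263844] mark [500.88724847 -69.84046635] 130.4834148092317
o 91.08503077491058 43.24550971922806
y 86.65320052663465 139.70731979839903
g 86.65320052663469 -40.29268020160097
-132.12347116079823 95.39222719118348 mark ang 82.02722050335834
knob [ 485.12929846 -190.78122322  184.45284481] 109 ((485.4848937988281, -191.41795349121094), (59.194114685058594, 14.025588989257812), 46.90760040283203)
knob px [ 485.8923766  -185.08906594]
scene knob [ 476.21692754 -198.15511283  178.73372375] 111 [ 459.66589707 -218.49593053  165.55122205] [ 501.71231975 -168.93309972  186.25905571]
```

Call:
jog_arm --rows '[[[-520, -566, -30], [0, 0, 1.88]], [[-520, -566, -30], [0, 0, 1.88]], [[-520, -566, -30], [0, 0, 1.88]], [[-520, -566, -30], [0, 0, 1.88]], [[-520, -566, -30], [0, 0, 1.88]], [[-520, -566, -30], [0, 0, 1.88]], [[-520, -566, -30], [0, 0, 1.88]], [[-520, -566, -30], [0, 0, 1.88]], [[-520, -566, -30], [0, 0, 1.88]], [[-520, -566, -30], [0, 0, 1.88]]]' --grip 60

```text
time: 1.1
tool_pos: [404.7, 63.7, 250.8]
tcp_rot: [180.0, -0.0, 68.5]
ft_force: [1.9, 1.1, 0.1]
finger_gap: 59.8
grip_force: 0.0
```

```bash
cat >> h.py <<'E'
def go(x,y,z,psi):
    """tool-frame shift [mm] and turn about tool z [rad] to a tool-down pose at yaw psi"""
    from scipy.spatial.transform import Rotation as R
    s=r.sense(); M=R.from_euler('xyz',s['tcp_rot'],degrees=True)
    G=R.from_euler('xyz',[180,0,psi],degrees=True)
    print("t",round(s['time'],2),"pose",s['tool_pos'].round(1),s['tcp_rot'].round(1),"j6",s['joint_pos'].round()[5],"gap",round(s['finger_gap'],1),"F",s['ft_force'].round(1))
    print("shift",M.inv().apply(np.array([x,y,z])-s['tool_pos']).round(1),"turn",(M.inv()*G).as_rotvec().round(3))
E
python3 - <<'E'
from h import *
go(485,-192.5,260,47)
s=np.load("scene.npz"); S=cloud(s['d'],s)
m=(abs(S[...,0]-485)<45)&(abs(S[...,1]+192)<45)&(S[...,2]>182)&(S[...,2]<192); Q=S[m]; print("scene knob top",Q.mean(0),m.sum(),cv2.minAreaRect(Q[:,:2].astype(np.float32)))
E
```

```text
t 1.1 pose [404.7  63.7 250.8] [180.   -0.   68.5] j6 23.0 gap 59.8 F [1.9 1.1 0.1]
shift [-208.8  168.8   -9.2] turn [ 0.    -0.     0.374]
scene knob top [ 480.57267598 -195.40604715  184.27843966] 52 ((481.5733337402344, -194.16456604003906), (59.43669128417969, 13.300862312316895), 47.291019439697266)
```

Call:
jog_arm --rows '[[[-210, 168, -5], [0, 0, 0.374]], [[-210, 168, -5], [0, 0, 0.374]], [[-210, 168, -5], [0, 0, 0.374]], [[-210, 168, -5], [0, 0, 0.374]], [[-210, 168, -5], [0, 0, 0.374]], [[-210, 168, -5], [0, 0, 0.374]], [[-210, 168, -5], [0, 0, 0.374]], [[-210, 168, -5], [0, 0, 0.374]], [[-210, 168, -5], [0, 0, 0.374]]]'

```text
time: 2.0
tool_pos: [485.2, -189.7, 255.6]
tcp_rot: [-180.0, -0.0, 47.4]
ft_force: [-0.4, 0.3, -0.7]
finger_gap: 60.0
grip_force: 0.0
```

```bash
python3 -c "
from h import *
go(483.5,-192.8,158,47.1)"
```

```text
t 2.0 pose [ 485.2 -189.7  255.6] [-180.    -0.    47.4] j6 16.0 gap 60.0 F [-0.4  0.3 -0.7]
shift [-3.4  0.9 97.6] turn [-0.001 -0.     0.006]
```

Call:
jog_arm --rows '[[[0, 0, 50], [0, 0, 0]], [[0, 0, 80], [0, 0, 0]], [[0, 0, 97], [0, 0, 0]], [[0, 0, 97], [0, 0, 0]], [[0, 0, 97], [0, 0, 0]]]'

```text
time: 2.5
tool_pos: [485.6, -190.0, 159.5]
tcp_rot: [180.0, -0.0, 47.5]
ft_force: [0.6, 0.3, 1.1]
finger_gap: 60.0
grip_force: 0.0
```

Call:
jog_arm --rows '[[[0, 0, 0], [0, 0, 0]], [[0, 0, 0], [0, 0, 0]], [[0, 0, 0], [0, 0, 0]], [[0, 0, 0], [0, 0, 0]], [[0, 0, 0], [0, 0, 0]], [[0, 0, 0], [0, 0, 0]], [[0, 0, 0], [0, 0, 0]], [[0, 0, 0], [0, 0, 0]]]' --grip 0 --force 40

```text
time: 3.3
tool_pos: [487.6, -192.5, 160.6]
tcp_rot: [179.6, -0.1, 47.3]
ft_force: [8.0, -4.8, -0.9]
finger_gap: 13.3
grip_force: 41.7
```

Call:
jog_arm --rows '[[[-1.5, 3, 0], [0, 0, 0]], [[-1.5, 3, 0], [0, 0, 0.1]], [[-1.5, 3, 0], [0, 0, 0.2]], [[-1.5, 3, 0], [0, 0, 0.3]], [[-1.5, 3, 0], [0, 0, 0.4]], [[-1.5, 3, 0], [0, 0, 0.5]], [[-1.5, 3, 0], [0, 0, 0.6]], [[-1.5, 3, 0], [0, 0, 0.6]]]'

```text
time: 4.1
tool_pos: [488.0, -193.2, 160.6]
tcp_rot: [-180.0, -0.2, 12.8]
ft_force: [1.3, 6.6, 5.9]
finger_gap: 13.4
grip_force: 42.8
```

Call:
jog_arm --rows '[[[0, -2, 0], [0, 0, 0.1]], [[0, -2, 0], [0, 0, 0.2]], [[0, -2, 0], [0, 0, 0.3]], [[0, -2, 0], [0, 0, 0.4]], [[0, -2, 0], [0, 0, 0.5]], [[0, -2, 0], [0, 0, 0.6]], [[0, -2, 0], [0, 0, 0.65]], [[0, -2, 0], [0, 0, 0.65]], [[0, -2, 0], [0, 0, 0.65]]]'

```text
time: 5.0
tool_pos: [487.9, -194.0, 160.6]
tcp_rot: [179.9, -0.3, -24.3]
ft_force: [5.7, -7.0, 0.7]
finger_gap: 12.9
grip_force: 41.8
```

Call:
jog_arm --rows '[[[0, 0, 0], [0, 0, 0]], [[0, 0, 0], [0, 0, 0]], [[0, 0, 0], [0, 0, 0]], [[0, 0, 0], [0, 0, 0]], [[0, 0, -30], [0, 0, 0]], [[0, 0, -60], [0, 0, 0]]]' --grip 60

```text
time: 5.6
tool_pos: [485.1, -191.4, 218.2]
tcp_rot: [-180.0, 0.2, -24.2]
ft_force: [0.5, 1.0, 0.3]
finger_gap: 59.9
grip_force: 0.0
```

```bash
python3 - <<'E'
from h import *
s=r.sense(); go(*s['tool_pos'],s['tcp_rot'][2]+180.001)
E
```

```text
t 5.6 pose [ 485.1 -191.4  218.2] [-180.     0.2  -24.2] j6 87.0 gap 59.9 F [0.5 1.  0.3]
shift [0. 0. 0.] turn [0.005 0.    3.142]
```

Call:
jog_arm --rows '[[[0, 0, 0], [0, 0, -0.15]], [[0, 0, 0], [0, 0, -0.3]], [[0, 0, 0], [0, 0, -0.45]], [[0, 0, 0], [0, 0, -0.6]], [[0, 0, 0], [0, 0, -0.75]], [[0, 0, 0], [0, 0, -0.9]], [[0, 0, 0], [0, 0, -1.05]], [[0, 0, 0], [0, 0, -1.2]], [[0, 0, 0], [0, 0, -1.35]], [[0, 0, 0], [0, 0, -1.48]]]'

```text
time: 6.6
tool_pos: [486.0, -191.9, 218.7]
tcp_rot: [-180.0, -0.0, 60.9]
ft_force: [0.5, 0.5, 0.2]
finger_gap: 60.0
grip_force: 0.0
```

Call:
jog_arm --rows '[[[0, 0, 0], [0, 0, -0.15]], [[0, 0, 0], [0, 0, -0.3]], [[0, 0, 0], [0, 0, -0.45]], [[0, 0, 0], [0, 0, -0.6]], [[0, 0, 0], [0, 0, -0.75]], [[0, 0, 0], [0, 0, -0.9]], [[0, 0, 0], [0, 0, -1.05]], [[0, 0, 0], [0, 0, -1.2]], [[0, 0, 0], [0, 0, -1.35]], [[0, 0, 0], [0, 0, -1.48]]]'

```text
time: 7.6
tool_pos: [486.0, -191.9, 218.7]
tcp_rot: [-180.0, -0.0, 145.7]
ft_force: [-0.0, 0.6, -0.6]
finger_gap: 59.7
grip_force: 0.0
```

```bash
python3 - <<'E'
from h import *
go(488,-194,160,155.8)
E
```

```text
t 7.6 pose [ 486.  -191.9  218.7] [-180.    -0.   145.7] j6 -83.0 gap 59.7 F [-0.   0.6 -0.6]
shift [-2.8 -0.6 58.7] turn [ 0.    -0.    -0.176]
```

Call:
jog_arm --rows '[[[-3, -0.5, 0], [0, 0, -0.14]], [[-3, -0.5, 30], [0, 0, -0.176]], [[-3, -0.5, 58], [0, 0, -0.176]], [[-3, -0.5, 58], [0, 0, -0.176]], [[-3, -0.5, 58], [0, 0, -0.176]]]'

```text
time: 8.1
tool_pos: [487.9, -193.8, 160.8]
tcp_rot: [180.0, -0.1, 155.4]
ft_force: [0.7, -0.3, 0.5]
finger_gap: 60.2
grip_force: 0.0
```

Call:
jog_arm --rows '[[[0, 0, 0], [0, 0, 0]], [[0, 0, 0], [0, 0, 0]], [[0, 0, 0], [0, 0, 0]], [[0, 0, 0], [0, 0, 0]], [[0, 0, 0], [0, 0, 0]], [[0, 0, 0], [0, 0, 0]], [[0, 0, 0], [0, 0, 0]], [[0, 0, 0], [0, 0, 0]]]' --grip 0

```text
time: 8.9
tool_pos: [489.0, -194.5, 162.2]
tcp_rot: [-180.0, 0.1, 155.4]
ft_force: [-1.6, 0.2, 6.0]
finger_gap: 12.9
grip_force: 41.1
```

Call:
jog_arm --rows '[[[0, 0, 0], [0, 0, 0.1]], [[0, 0, 0], [0, 0, 0.2]], [[0, 0, 0], [0, 0, 0.3]], [[0, 0, 0], [0, 0, 0.4]], [[0, 0, 0], [0, 0, 0.5]], [[0, 0, 0], [0, 0, 0.6]], [[0, 0, 0], [0, 0, 0.7]]]'

```text
time: 9.6
tool_pos: [487.8, -195.7, 162.2]
tcp_rot: [-179.9, 0.1, 115.1]
ft_force: [-9.3, -5.7, 8.6]
finger_gap: 13.1
grip_force: 41.6
```

Call:
jog_arm --rows '[[[0, 0, 0], [0, 0, 0.1]], [[0, 0, 0], [0, 0, 0.2]], [[0, 0, 0], [0, 0, 0.3]], [[0, 0, 0], [0, 0, 0.4]], [[0, 0, 0], [0, 0, 0.5]], [[0, 0, 0], [0, 0, 0.555]], [[0, 0, 0], [0, 0, 0.555]], [[0, 0, 0], [0, 0, 0.555]]]'

```text
time: 10.4
tool_pos: [486.5, -196.0, 162.2]
tcp_rot: [-179.8, 0.2, 83.4]
ft_force: [-15.6, -5.5, 13.1]
finger_gap: 13.2
grip_force: 42.1
```

Call:
jog_arm --rows '[[[0, 0, 0], [0, 0, 0]], [[0, 0, 0], [0, 0, 0]], [[0, 0, 0], [0, 0, 0]], [[0, 0, 0], [0, 0, 0]], [[0, 0, -30], [0, 0, 0]], [[0, 0, -60], [0, 0, 0]], [[0, 0, -90], [0, 0, 0]]]' --grip 60

```text
time: 11.1
tool_pos: [488.2, -193.8, 251.5]
tcp_rot: [-180.0, -0.0, 83.5]
ft_force: [0.4, 0.1, -0.3]
finger_gap: 60.0
grip_force: 0.0
```

```bash
python3 - <<'E'
from h import *
go(456,278,230,125)
E
```

```text
t 11.1 pose [ 488.2 -193.8  251.5] [-180.    -0.    83.5] j6 -21.0 gap 60.0 F [ 0.4  0.1 -0.3]
shift [465.2 -85.   21.8] turn [-0.001 -0.001 -0.724]
```

Call:
jog_arm --rows '[[[465, -85, 0], [0, 0, -0.724]], [[465, -85, 0], [0, 0, -0.724]], [[465, -85, 0], [0, 0, -0.724]], [[465, -85, 0], [0, 0, -0.724]], [[465, -85, 0], [0, 0, -0.724]], [[465, -85, 0], [0, 0, -0.724]], [[465, -85, 0], [0, 0, -0.724]], [[465, -85, 0], [0, 0, -0.724]], [[465, -85, 0], [0, 0, -0.724]], [[465, -85, 0], [0, 0, -0.724]]]'

```text
time: 12.1
tool_pos: [455.1, 281.5, 250.7]
tcp_rot: [180.0, -0.1, 125.2]
ft_force: [0.4, -0.3, -0.7]
finger_gap: 60.0
grip_force: 0.0
```

```bash
python3 - <<'E'
from h import *
go(455,277,79,125)
im,d,c=snap("top"); P=cloud(d,c); np.savez("top1",im=im,d=d,**{k:np.array(v) for k,v in c.items()})
cv2.imwrite("pics/z1.png",cv2.resize(im[140:230,275:370],None,fx=6,fy=6,interpolation=cv2.INTER_CUBIC))
hsv=cv2.cvtColor(im,cv2.COLOR_BGR2HSV)
red=((hsv[...,0]<3)|(hsv[...,0]>174))&(hsv[...,1]>150); red[:,:270]=0; red[:,292:]=0; red[:160]=0;red[200:]=0
v,u=np.argwhere(red).mean(0); print("mark",u,v,red.sum(),ray(u,v,20,c),P[red].mean(0))
w=np.zeros((384,512),bool);w[172:195,312:342]=1
Q=P[w&(P[...,2]>175)&(P[...,2]<195)]; print("knob",Q.mean(0),len(Q),cv2.minAreaRect(Q[:,:2].astype(np.float32)))
s,sd,sc=snap("scene"); S=cloud(sd,sc); rk=(abs(S[...,0]-455)<70)&(abs(S[...,1]-277)<70)&(S[...,2]>75)&(S[...,2]<114)
if rk.sum(): print("scene tab",S[rk].mean(0),rk.sum(),cv2.minAreaRect(S[rk][:,:2].astype(np.float32)))
E
```

```text
t 12.1 pose [455.1 281.5 250.7] [ 1.800e+02 -1.000e-01  1.252e+02] j6 -9.0 gap 60.0 F [ 0.4 -0.3 -0.7]
shift [ -3.8  -2.8 171.7] turn [ 0.    -0.001  0.003]
mark 281.2916666666667 182.66666666666666 24 [500.62762102 -68.83830802  20.        ] [500.75816146 -69.00451754  18.20215141]
knob [ 485.56828497 -190.92154747  185.17626651] 100 ((485.7891845703125, -191.46023559570312), (58.96696472167969, 14.195063591003418), 82.68492889404297)
scene tab [450.69188427 273.82163395  89.78088804] 147 ((451.8873596191406, 274.353271484375), (18.636573791503906, 82.52953338623047), 35.155914306640625)
```

View pics/z1.png

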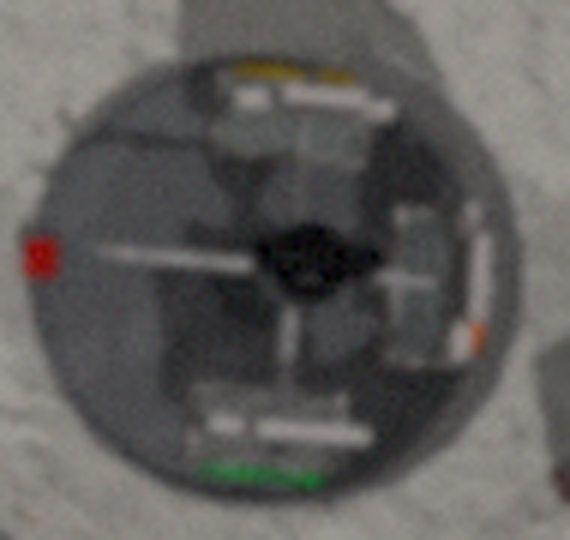

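The turned carousel has its empty hook (tip near (105,250)) pointing at the red mark (42,258). The angles agree within about 0.5°.

```bash
python3 -c "
from h import *
go(456.5,274.5,80,125.3)"
```

```text
t 12.2 pose [455.3 280.6 250.4] [-1.800e+02 -1.000e-01  1.253e+02] j6 -9.0 gap 60.0 F [ 0.5 -0.8  0.9]
shift [ -5.9  -2.5 170.4] turn [-0.    -0.001 -0.001]
```

Call:
jog_arm --rows '[[[-6, -2.5, 40], [0, 0, 0]], [[-6, -2.5, 85], [0, 0, 0]], [[-6, -2.5, 125], [0, 0, 0]], [[-6, -2.5, 150], [0, 0, 0]], [[-6, -2.5, 170], [0, 0, 0]], [[-6, -2.5, 170], [0, 0, 0]], [[-6, -2.5, 170], [0, 0, 0]]]'

```text
time: 12.9
tool_pos: [457.8, 270.5, 81.1]
tcp_rot: [-180.0, 0.0, 125.0]
ft_force: [-0.1, 0.4, 1.0]
finger_gap: 59.7
grip_force: 0.0
```

Call:
jog_arm --rows '[[[0, 0, 0], [0, 0, 0]], [[0, 0, 0], [0, 0, 0]], [[0, 0, 0], [0, 0, 0]], [[0, 0, 0], [0, 0, 0]], [[0, 0, 0], [0, 0, 0]], [[0, 0, 0], [0, 0, 0]], [[0, 0, 0], [0, 0, 0]], [[0, 0, 0], [0, 0, 0]]]' --grip 0 --force 40

```text
time: 13.7
tool_pos: [458.4, 271.4, 81.8]
tcp_rot: [179.9, 0.0, 125.0]
ft_force: [-1.4, -1.0, 6.2]
finger_gap: 9.1
grip_force: 39.9
```

Call:
jog_arm --rows '[[[0, 0, -30], [0, 0, 0]], [[0, 0, -60], [0, 0, 0]], [[0, 0, -90], [0, 0, 0]], [[0, 0, -120], [0, 0, 0]], [[0, 0, -140], [0, 0, 0]], [[0, 0, -140], [0, 0, 0]], [[0, 0, -140], [0, 0, 0]]]'

```text
time: 14.4
tool_pos: [457.5, 271.1, 220.0]
tcp_rot: [-180.0, -0.0, 125.0]
ft_force: [-0.7, 0.2, -2.8]
finger_gap: 9.1
grip_force: 39.4
```

```bash
python3 - <<'E'
from h import *
a=np.radians(83.2); e=np.array([np.cos(a),np.sin(a)]); A=np.array([488,-194.2])
for d in (165,): go(*(A+d*e),220,173.2)
im,d,c=snap("top"); P=cloud(d,c)
s,sd,sc=snap("scene")
o=np.zeros((360,800,3),np.uint8); o[:,:400]=cv2.resize(im[160:220,150:217],(400,360)); o[:,400:]=cv2.resize(s[140:260,140:273],(400,360))
cv2.imwrite("pics/g.png",o)
E
```

```text
t 14.4 pose [457.5 271.1 220. ] [-180.   -0.  125.] j6 -10.0 gap 9.1 F [-0.7  0.2 -2.8]
shift [-275.6 -131.9    0. ] turn [-0.    -0.    -0.841]
```

View pics/g.png

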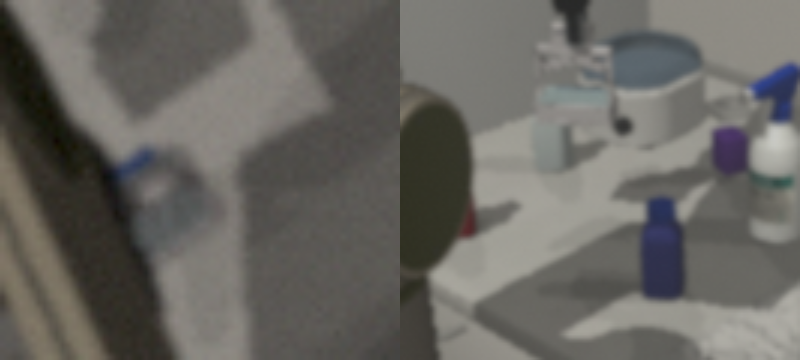

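The pictures show the rack held upright in the gripper, with the blue edge on its far side (at (130,165) in the left panel).

Call:
jog_arm --rows '[[[-12, -8, -15], [0, 0, -0.05]], [[-37, -25, -15], [0, 0, -0.13]], [[-65, -45, -15], [0, 0, -0.22]], [[-94, -65, -15], [0, 0, -0.32]], [[-123, -85, -15], [0, 0, -0.42]], [[-152, -105, -15], [0, 0, -0.52]], [[-181, -125, -15], [0, 0, -0.62]], [[-210, -145, -15], [0, 0, -0.72]], [[-233, -161, -15], [0, 0, -0.8]], [[-244, -168, -15], [0, 0, -0.841]]]'

```text
time: 15.5
tool_pos: [458.9, -27.3, 233.8]
tcp_rot: [-180.0, -0.2, 173.3]
ft_force: [-0.0, -0.3, -1.3]
finger_gap: 9.4
grip_force: 39.4
```

Call:
jog_arm --rows '[[[0, 0, 0], [0, 0, 0]], [[0, 0, 0], [0, 0, 0]]]'

```text
time: 15.7
tool_pos: [459.4, -24.9, 234.4]
tcp_rot: [180.0, -0.1, 173.1]
ft_force: [-0.0, -0.2, -2.1]
finger_gap: 9.1
grip_force: 39.4
```

```bash
python3 - <<'E'
from h import *
a=np.radians(83.2); e=np.array([np.cos(a),np.sin(a)]); A=np.array([488,-194.2])+[3,-.3]
for d in (165,): go(*(A+d*e),146,173.2)
E
```

```text
t 15.7 pose [459.4 -24.9 234.4] [ 1.800e+02 -1.000e-01  1.731e+02] j6 -93.0 gap 9.1 F [-0.  -0.2 -2.1]
shift [-51.6   0.4  88.3] turn [ 0.    -0.002 -0.002]
```

Call:
jog_arm --rows '[[[-15, 0, 10], [0, 0, 0]], [[-35, 0, 30], [0, 0, 0]], [[-51.6, 0, 55], [0, 0, 0]], [[-51.6, 0, 78], [0, 0, 0]], [[-51.6, 0, 88], [0, 0, 0]], [[-51.6, 0, 88], [0, 0, 0]], [[-51.6, 0, 88], [0, 0, 0]], [[-51.6, 0, 88], [0, 0, 0]]]'

```text
time: 16.5
tool_pos: [512.2, -31.1, 149.5]
tcp_rot: [-180.0, 0.1, 173.2]
ft_force: [-0.7, 1.0, -2.2]
finger_gap: 9.3
grip_force: 39.4
```

```bash
python3 - <<'E'
from h import *
a=np.radians(83.2); e=np.array([np.cos(a),np.sin(a)]); A=np.array([488,-194.2])+[3,-.3]
go(*(A+88*e),145.5,173.2)
im,d,c=snap("top"); P=cloud(d,c)
s,sd,sc=snap("scene")
o=np.zeros((420,800,3),np.uint8); o[:,:400]=cv2.resize(im[140:224,270:350],(400,420)); o[:,400:]=cv2.resize(s[190:295,250:350],(400,420))
cv2.imwrite("pics/h.png",o)
E
```

```text
t 16.5 pose [512.2 -31.1 149.5] [-1.800e+02  1.000e-01  1.732e+02] j6 -92.0 gap 9.3 F [-0.7  1.  -2.2]
shift [  1.7 -76.7   4. ] turn [-0.     0.003  0.   ]
```

View pics/h.png

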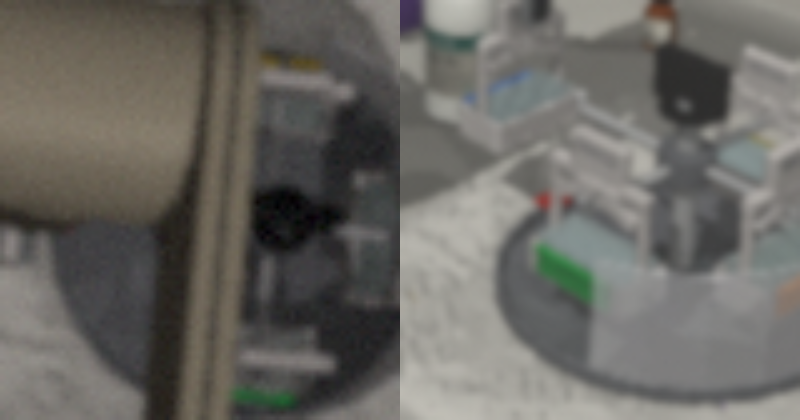

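The rack sits upright just outside the hook with the blue edge outward. I'll slide it in.

Call:
jog_arm --rows '[[[1.5, -8, 3], [0, 0, 0]], [[1.5, -18, 3], [0, 0, 0]], [[1.5, -28, 3], [0, 0, 0]], [[1.5, -38, 3], [0, 0, 0]], [[1.5, -45, 3], [0, 0, 0]], [[1.5, -45, 3], [0, 0, 0]]]'

```text
time: 17.2
tool_pos: [504.4, -77.0, 144.8]
tcp_rot: [-180.0, 0.0, 173.1]
ft_force: [-0.3, 0.4, -1.6]
finger_gap: 9.6
grip_force: 39.4
```

Call:
jog_arm --rows '[[[0, -8, 0], [0, 0, 0]], [[0, -16, 0], [0, 0, 0]], [[0, -24, 0], [0, 0, 0]], [[0, -31, 0], [0, 0, 0]], [[0, -31, 0], [0, 0, 0]], [[0, -31, 0], [0, 0, 0]]]'

```text
time: 17.8
tool_pos: [500.8, -106.7, 144.8]
tcp_rot: [180.0, -0.0, 173.2]
ft_force: [0.4, -0.1, -1.2]
finger_gap: 9.3
grip_force: 39.4
```

```bash
python3 - <<'E'
from h import *
a=np.radians(83.2); e=np.array([np.cos(a),np.sin(a)]); A=np.array([488,-194.2])+[3,-.3]
go(*(A+87*e),126.8,173.2)
E
```

```text
t 17.8 pose [ 500.8 -106.7  144.8] [180.   -0.  173.2] j6 -101.0 gap 9.3 F [ 0.4 -0.1 -1.2]
shift [-0.7 -1.4 18. ] turn [ 0.    -0.    -0.001]
```

Lower gently, watching for contact.

Call:
jog_arm --rows '[[[0, -1, 4], [0, 0, 0]], [[0, -1, 8], [0, 0, 0]], [[0, -1, 12], [0, 0, 0]], [[0, -1, 15], [0, 0, 0]], [[0, -1, 17], [0, 0, 0]], [[0, -1, 17], [0, 0, 0]], [[0, -1, 17], [0, 0, 0]]]'

```text
time: 18.5
tool_pos: [503.3, -107.8, 130.8]
tcp_rot: [-180.0, 0.3, 173.2]
ft_force: [0.6, 0.7, 13.2]
finger_gap: 9.4
grip_force: 41.6
```

Call:
jog_arm --rows '[[[-3, 0, 0], [0, 0, 0]], [[-5, 0, 0], [0, 0, 0]], [[-5, 0, 0], [0, 0, 0]], [[-5, 0, 0], [0, 0, 0]]]'

```text
time: 18.9
tool_pos: [507.9, -108.6, 130.6]
tcp_rot: [-179.9, 0.3, 173.2]
ft_force: [0.3, 0.3, 12.5]
finger_gap: 9.0
grip_force: 41.5
```

```bash
python3 - <<'E'
from h import *
im,d,c=snap("top"); s,sd,sc=snap("scene"); S=cloud(sd,sc); print(r.sense()['tool_pos'],r.sense()['ft_force'])
o=np.zeros((480,800,3),np.uint8); o[:,:400]=cv2.resize(im[140:236,270:350],(400,480)); o[:,400:]=cv2.resize(s[190:286,255:335],(400,480),interpolation=cv2.INTER_CUBIC)
cv2.imwrite("pics/i.png",o)
E
```

```text
[ 507.8874982  -108.62673945  130.5538335 ] [ 0.09365937  0.2592307  12.61419311]
```

View pics/i.png

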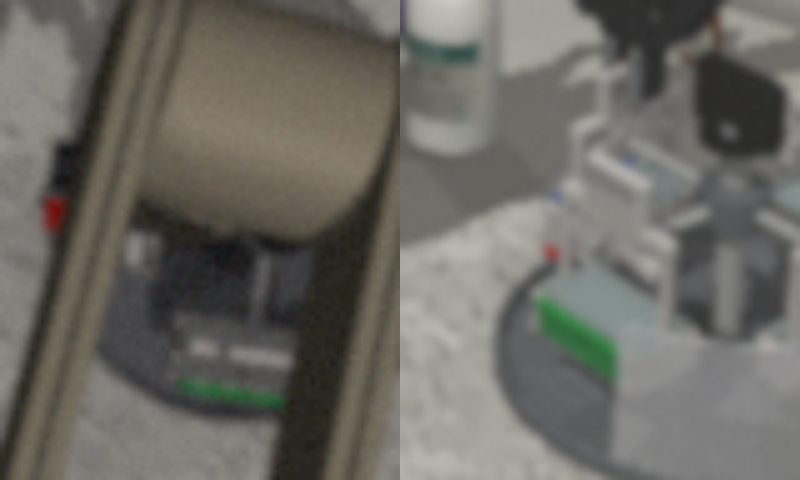

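Call:
jog_arm --rows '[[[0, 0, -4], [0, 0, 0]], [[0, 0, -8], [0, 0, 0]], [[0, 0, -8], [0, 0, 0]], [[0, 0, -8], [0, 0, 0]]]'

```text
time: 19.4
tool_pos: [505.4, -108.0, 135.4]
tcp_rot: [180.0, -0.0, 173.2]
ft_force: [0.8, 0.3, -1.3]
finger_gap: 9.2
grip_force: 39.4
```

```bash
python3 - <<'E'
from h import *
s,sd,sc=snap("scene"); S=cloud(sd,sc); hsv=cv2.cvtColor(s,cv2.COLOR_BGR2HSV)
near=(abs(S[...,0]-484)<40)&(abs(S[...,1]+193)<40)
m=near&(S[...,2]>182)&(S[...,2]<190); Q=S[m]; print("knob",len(Q),Q.mean(0),cv2.minAreaRect(Q[:,:2].astype(np.float32)))
# tab & window of held rack: tabs above z=110
go(505,-108,135,173.2); t=r.sense()['tool_pos']
# white points of rack in the handle plate band
e=np.array([np.cos(np.radians(83.2)),np.sin(np.radians(83.2))]); n=np.array([e[1],-e[0]])
X=S[...,:2]-t[:2]; a=X@e; b=X@n
m=(abs(a)<14)&(abs(b)<60)&(S[...,2]>80)&(S[...,2]<128)&(hsv[...,2]>95)
print(m.sum(),np.percentile(b[m],[0,2,10,50,90,98,100]),np.percentile(a[m],[5,50,95]))
h,ed=np.histogram(b[m],bins=np.arange(-60,61,6)); print(h)
E
```

```text
knob 57 [ 481.70017601 -195.43744211  184.41032578] ((481.9283447265625, -193.14089965820312), (55.37392807006836, 14.06136703491211), 79.57341003417969)
t 19.45 pose [ 505.3 -108.   135.3] [180.   -0.  173.2] j6 -101.0 gap 9.6 F [-0.2 -0.7 -1.4]
shift [ 0.3 -0.1  0.3] turn [ 0.    -0.001 -0.   ]
160 [-50.83429957 -50.17795616 -48.28891453  -8.49042924  30.40404172
  32.27149223  34.1406324 ] [-5.42249939 -2.58019734  2.07294316]
[ 0 17 16  6  8 11  8  7 11 13  6  9 10  6 13 19  0  0  0  0]
```

Call:
jog_arm --rows '[[[0, 0, 4], [0, 0, 0]], [[0, 0, 7], [0, 0, 0]], [[0, 0, 7], [0, 0, 0]], [[2, 0, 7], [0, 0, 0]], [[4, 0, 7], [0, 0, 0]], [[4, 0, 7], [0, 0, 0]], [[4, 0, 5.5], [0, 0, 0]], [[4, 0, 5.5], [0, 0, 0]]]'

```text
time: 20.25
tool_pos: [502.8, -107.8, 131.3]
tcp_rot: [-180.0, 0.1, 173.2]
ft_force: [1.4, 1.8, 6.3]
finger_gap: 9.0
grip_force: 40.7
```

```bash
python3 - <<'E'
from h import *
s,sd,sc=snap("scene"); S=cloud(sd,sc)
near=(abs(S[...,0]-484)<40)&(abs(S[...,1]+193)<40)
m=near&(S[...,2]>182)&(S[...,2]<190); Q=S[m]; print("knob",len(Q),Q.mean(0),cv2.minAreaRect(Q[:,:2].astype(np.float32)))
print(r.sense()['tool_pos'])
E
```

```text
knob 54 [ 482.73287848 -193.22667637  184.01211408] ((482.5451965332031, -191.92640686035156), (54.830894470214844, 16.834842681884766), 75.36116790771484)
[ 502.76776132 -107.83629625  131.34681369]
```

Call:
jog_arm --rows '[[[0, 0, 0], [0, 0, 0]], [[0, 0, 0], [0, 0, 0]], [[0, 0, 0], [0, 0, 0]], [[0, 0, 0], [0, 0, 0]], [[0, 0, 0], [0, 0, 0]], [[0, 0, 0], [0, 0, 0]]]' --grip 26

```text
time: 20.9
tool_pos: [501.6, -107.6, 130.2]
tcp_rot: [180.0, -0.0, 173.2]
ft_force: [-0.1, 0.9, -0.3]
finger_gap: 25.8
grip_force: 0.0
```

Call:
jog_arm --rows '[[[0, 0, -15], [0, 0, 0]], [[0, 0, -35], [0, 0, 0]], [[0, 0, -60], [0, 0, 0]], [[0, 0, -90], [0, 0, 0]], [[100, 0, -130], [0, 0, 0]], [[150, 0, -130], [0, 0, 0]], [[200, 0, -130], [0, 0, 0]], [[200, 60, -130], [0, 0, 0]], [[200, 110, -130], [0, 0, 0]], [[200, 160, -130], [0, 0, 0]]]'

```text
time: 21.9
tool_pos: [320.8, 50.0, 262.2]
tcp_rot: [180.0, 0.3, 173.0]
ft_force: [1.0, 0.4, -0.5]
finger_gap: 25.9
grip_force: 0.0
```

Call:
jog_arm --rows '[[[0, 50, 0], [0, 0, 0]], [[0, 100, 0], [0, 0, 0]], [[0, 150, 0], [0, 0, 0]], [[0, 200, 0], [0, 0, 0]], [[0, 200, 0], [0, 0, 0]]]'

```text
time: 22.4
tool_pos: [344.2, 252.9, 260.1]
tcp_rot: [179.9, -0.1, 173.6]
ft_force: [-0.3, -1.2, 0.2]
finger_gap: 25.7
grip_force: 0.0
```

```bash
python3 - <<'E'
from h import *
s,sd,sc=snap("scene"); S=cloud(sd,sc); im,d,c=snap("top"); P=cloud(d,c)
o=np.zeros((480,800,3),np.uint8); o[:,:400]=cv2.resize(im[140:236,270:350],(400,480),interpolation=cv2.INTER_CUBIC); o[:,400:]=cv2.resize(s[190:286,255:335],(400,480),interpolation=cv2.INTER_CUBIC)
cv2.imwrite("pics/j.png",o)
w=np.zeros((384,512),bool);w[172:195,312:342]=1
Q=P[w&(P[...,2]>175)&(P[...,2]<195)]; R=cv2.minAreaRect(Q[:,:2].astype(np.float32)); print("knob",R)
k=np.array(R[0])
m=(abs(P[...,0]-500)<60)&(P[...,1]>-130)&(P[...,1]<-70)&(P[...,2]>140)&(P[...,2]<165); T=P[m]
if len(T)>4:
    R=cv2.minAreaRect(T[:,:2].astype(np.float32)); print("tab",R,T[:,2].mean(),np.degrees(np.arctan2(*(np.array(R[0])-k)[::-1])),np.linalg.norm(np.array(R[0])-k))
E
```

```text
knob ((485.6163635253906, -191.8886260986328), (59.057125091552734, 13.8529052734375), 80.46554565429688)
tab ((492.33209228515625, -105.40731048583984), (10.701959609985352, 43.770503997802734), 83.56007385253906) 154.2452749536794 85.55959294823816 86.7416795023837
```

View pics/j.png

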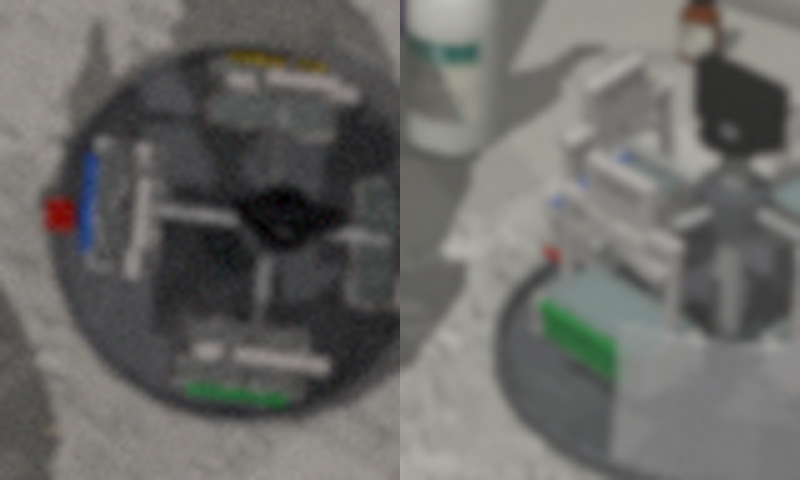

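The rack hangs with its blue edge outward, at the red mark. However, it sits about 8 mm off the hook sideways (limit 10), so I'll regrip and centre it.

```bash
python3 -c "
from h import *
go(494.5,-107.8,235,173.5)"
```

```text
t 22.5 pose [344.7 248.9 260.5] [-180.    -0.   173.4] j6 -54.0 gap 25.7 F [ 1.1 -0.8  0.5]
shift [-189.9 -337.1   25.7] turn [-0.001 -0.    -0.002]
```

Call:
jog_arm --rows '[[[-190, -337, 0], [0, 0, 0]], [[-190, -337, 0], [0, 0, 0]], [[-190, -337, 0], [0, 0, 0]], [[-190, -337, 0], [0, 0, 0]], [[-190, -337, 0], [0, 0, 0]], [[-190, -337, 0], [0, 0, 0]], [[-190, -337, 0], [0, 0, 0]], [[-190, -337, 0], [0, 0, 0]], [[-190, -337, 20], [0, 0, 0]], [[-190, -337, 25], [0, 0, 0]]]'

```text
time: 23.5
tool_pos: [492.4, -111.5, 234.1]
tcp_rot: [180.0, -0.1, 172.9]
ft_force: [-0.3, 0.0, -0.7]
finger_gap: 26.0
grip_force: 0.0
```

Call:
jog_arm --rows '[[[0, 0, 0], [0, 0, 0]], [[0, 0, 0], [0, 0, 0]], [[0, 0, 0], [0, 0, 0]]]'

```text
time: 23.8
tool_pos: [494.1, -108.8, 236.4]
tcp_rot: [-180.0, 0.1, 173.2]
ft_force: [-0.2, -0.1, 0.2]
finger_gap: 25.9
grip_force: 0.0
```

```bash
python3 -c "
from h import *
go(494.5,-107.8,131,173.5)"
```

```text
t 23.8 pose [ 494.1 -108.8  236.4] [-1.800e+02  1.000e-01  1.732e+02] j6 -101.0 gap 25.9 F [-0.2 -0.1  0.2]
shift [-1.000e-01  1.100e+00  1.054e+02] turn [-0.     0.002 -0.004]
```

Call:
jog_arm --rows '[[[0, 1, 40], [0, 0, 0]], [[0, 1, 70], [0, 0, 0]], [[0, 1, 90], [0, 0, 0]], [[0, 1, 105], [0, 0, 0]], [[0, 1, 105], [0, 0, 0]], [[0, 1, 105], [0, 0, 0]]]'

```text
time: 24.4
tool_pos: [494.6, -108.1, 131.1]
tcp_rot: [-180.0, 0.1, 173.2]
ft_force: [-0.2, 0.8, 1.1]
finger_gap: 26.3
grip_force: 0.0
```

Call:
jog_arm --rows '[[[0, 0, 0], [0, 0, 0]], [[0, 0, 0], [0, 0, 0]], [[0, 0, 0], [0, 0, 0]], [[0, 0, 0], [0, 0, 0]], [[0, 0, 0], [0, 0, 0]]]' --grip 0 --force 30

```text
time: 24.9
tool_pos: [495.3, -108.5, 131.8]
tcp_rot: [-180.0, 0.2, 173.2]
ft_force: [0.6, 0.0, 7.4]
finger_gap: 9.4
grip_force: 33.2
```

Call:
jog_arm --rows '[[[0, 0, -3], [0, 0, 0]], [[0, 0, -6], [0, 0, 0]], [[-3, 0, -6], [0, 0, 0]], [[-6, 0, -6], [0, 0, 0]], [[-8, 0, -6], [0, 0, 0]], [[-8, 0, -6], [0, 0, 0]], [[-8, 0, -6], [0, 0, 0]]]'

```text
time: 25.6
tool_pos: [501.9, -109.1, 135.8]
tcp_rot: [180.0, -0.0, 173.2]
ft_force: [-0.1, 0.2, -1.4]
finger_gap: 9.2
grip_force: 32.1
```

Call:
jog_arm --rows '[[[0, 0, 2], [0, 0, 0]], [[0, 0, 4], [0, 0, 0]], [[0, 0, 4.5], [0, 0, 0]], [[0, 0, 4.5], [0, 0, 0]], [[0, 0, 4.5], [0, 0, 0]]]'

```text
time: 26.1
tool_pos: [503.3, -109.4, 133.5]
tcp_rot: [-180.0, 0.2, 173.2]
ft_force: [-1.2, 0.9, 10.1]
finger_gap: 9.3
grip_force: 33.8
```

Call:
jog_arm --rows '[[[0, 0, 0], [0, 0, 0]], [[0, 0, 0], [0, 0, 0]], [[0, 0, 0], [0, 0, 0]], [[0, 0, 0], [0, 0, 0]], [[0, 0, 0], [0, 0, 0]], [[0, 0, 0], [0, 0, 0]]]' --grip 26

```text
time: 26.7
tool_pos: [501.9, -109.1, 131.4]
tcp_rot: [180.0, -0.0, 173.2]
ft_force: [0.7, -0.8, -0.1]
finger_gap: 26.1
grip_force: 0.0
```

Call:
jog_arm --rows '[[[0, 0, -15], [0, 0, 0]], [[0, 0, -35], [0, 0, 0]], [[0, 0, -60], [0, 0, 0]], [[0, 0, -90], [0, 0, 0]], [[50, 0, -130], [0, 0, 0]], [[100, 0, -130], [0, 0, 0]], [[150, 20, -130], [0, 0, 0]], [[200, 60, -130], [0, 0, 0]], [[200, 110, -130], [0, 0, 0]], [[200, 160, -130], [0, 0, 0]]]'

```text
time: 27.7
tool_pos: [320.9, 55.0, 263.4]
tcp_rot: [180.0, 0.3, 173.0]
ft_force: [2.0, 0.0, -0.5]
finger_gap: 26.0
grip_force: 0.0
```

Call:
jog_arm --rows '[[[0, 50, 0], [0, 0, 0]], [[0, 100, 0], [0, 0, 0]], [[0, 150, 0], [0, 0, 0]], [[0, 200, 0], [0, 0, 0]], [[0, 200, 0], [0, 0, 0]], [[0, 200, 0], [0, 0, 0]], [[0, 200, 0], [0, 0, 0]]]'

```text
time: 28.4
tool_pos: [345.7, 252.5, 262.3]
tcp_rot: [180.0, 0.0, 173.2]
ft_force: [0.0, -0.7, 0.6]
finger_gap: 26.1
grip_force: 0.0
```

```bash
python3 - <<'E'
from h import *
im,d,c=snap("top"); P=cloud(d,c); im2,d2,_=snap("top")
for D in (d,d2):
    P=cloud(D,c)
    w=np.zeros((384,512),bool);w[172:195,312:342]=1
    Q=P[w&(P[...,2]>175)&(P[...,2]<195)]; R=cv2.minAreaRect(Q[:,:2].astype(np.float32)); print("knob",R)
    k=np.array(R[0])
    m=(abs(P[...,0]-500)<60)&(P[...,1]>-130)&(P[...,1]<-70)&(P[...,2]>140)&(P[...,2]<165); T=P[m]
    R=cv2.minAreaRect(T[:,:2].astype(np.float32)); print("tab",R,T[:,2].mean(),np.degrees(np.arctan2(*(np.array(R[0])-k)[::-1])),np.linalg.norm(np.array(R[0])-k))
o=cv2.resize(im[140:236,270:350],(400,480),interpolation=cv2.INTER_CUBIC); cv2.imwrite("pics/k.png",o)
E
```

```text
knob ((485.9118957519531, -191.7535400390625), (59.6954460144043, 14.104736328125), 79.75940704345703)
tab ((502.02374267578125, -107.71676635742188), (10.284561157226562, 67.5756607055664), 81.83901977539062) 152.1774039456922 79.14673965244192 85.5673474060997
knob ((485.66156005859375, -191.5443878173828), (58.89607620239258, 13.913910865783691), 80.17469024658203)
tab ((512.129638671875, -109.05569458007812), (10.595866203308105, 46.70487594604492), 82.49364471435547) 154.17223248966863 72.2101657692326 86.63107812717669
```

View pics/k.png

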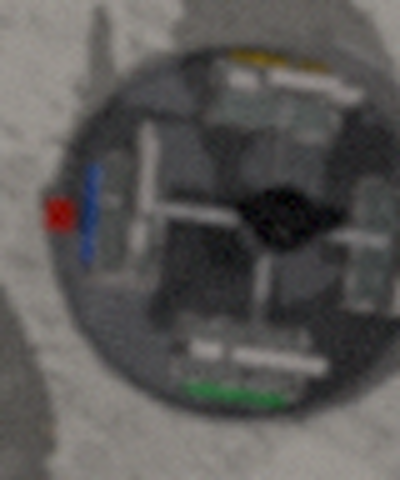

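The rack is now tilted: the tab (120–190) has shifted toward +x while the basket (150–285) has shifted the other way. Before correcting it, I'll measure the tilt by height bands.

```bash
cat > m.py <<'E'
from h import *
def meas():
    D=[snap("top") for _ in range(8)]; c=D[0][2]; tw=[]
    for D_ in (D[:4],D[4:]):
        P=cloud(np.median([q[1] for q in D_],0),c)
        w=np.zeros((384,512),bool);w[172:195,312:342]=1
        Q=P[w&(P[...,2]>175)&(P[...,2]<195)]; R=cv2.minAreaRect(Q[:,:2].astype(np.float32)); k=np.array(R[0]); th=np.radians(R[2])
        e=np.array([np.cos(th),np.sin(th)]); n=np.array([e[1],-e[0]])
        X=P[...,:2]-k; a=X@e; b=X@n; Z=P[...,2]
        print("hook ang",R[2].__round__(1))
        T=(a>70)&(a<102)&(abs(b)<60)&(Z>135)&(Z<165)
        print(" tab b",np.percentile(b[T],[0,5,50,95,100]).round(1),"slope z/b",np.polyfit(b[T],Z[T],1).round(3),T.sum())
        B=(a>62)&(a<125)&(abs(b)<60)&(Z>38)&(Z<90)
        print(" basket b",np.percentile(b[B],[0,3,50,97,100]).round(1),"plane",np.linalg.lstsq(np.c_[b[B],a[B],np.ones(B.sum())],Z[B],rcond=None)[0].round(3),B.sum())
    im=D[-1][0]; hsv=cv2.cvtColor(im,cv2.COLOR_BGR2HSV)
    bl=(hsv[...,0]>100)&(hsv[...,0]<130)&(hsv[...,1]>90)&(abs(b)<70)&(a>60)&(a<140)
    print(" blue b,z fit",np.percentile(b[bl],[0,50,100]).round(1),np.polyfit(b[bl],Z[bl],1).round(3),bl.sum())
meas()
E
python3 m.py
```

```text
hook ang 79.9
 tab b [-33.  -29.6   3.1  28.3  31.4] slope z/b [  0.246 149.888] 72
 basket b [-47.2 -45.3 -10.3  35.3  38.8] plane [-1.1100e-01 -9.0000e-03  6.7659e+01] 275
hook ang 80.3
 tab b [-32.3 -29.1   3.7  31.3  34.8] slope z/b [  0.237 148.764] 75
 basket b [-49.2 -47.1 -12.7  33.2  44.9] plane [-1.6300e-01  9.0000e-03  6.6248e+01] 275
 blue b,z fit [-35.5  -3.5  31.2] [-0.28  64.954] 60
```

```bash
python3 -c "
from h import *
go(501.1,-109,225,80.2)"
```

```text
t 28.9 pose [345.7 252.7 261.6] [180.    0.  173.2] j6 -54.0 gap 25.7 F [0.1 0.3 0.3]
shift [-197.4 -340.7   36.6] turn [0.    0.    1.622]
```

The better correction is to pinch the tab across its 46 mm width. The pads will then centre the rack over the hook and set it upright.

Call:
jog_arm --rows '[[[-197, -341, 0], [0, 0, 1.622]], [[-197, -341, 0], [0, 0, 1.622]], [[-197, -341, 0], [0, 0, 1.622]], [[-197, -341, 0], [0, 0, 1.622]], [[-197, -341, 0], [0, 0, 1.622]], [[-197, -341, 0], [0, 0, 1.622]], [[-197, -341, 0], [0, 0, 1.622]], [[-197, -341, 0], [0, 0, 1.622]], [[-197, -341, 0], [0, 0, 1.622]], [[-197, -341, 0], [0, 0, 1.622]]]' --grip 75

```text
time: 29.9
tool_pos: [500.8, -110.6, 260.8]
tcp_rot: [-179.9, -0.0, 86.7]
ft_force: [0.2, 0.7, -0.1]
finger_gap: 75.1
grip_force: 0.0
```

```bash
python3 -c "
from h import *
go(501.1,-109,225,80.2)"
```

```text
t 29.9 pose [ 500.8 -110.6  260.8] [-179.9   -0.    86.7] j6 -15.0 gap 75.1 F [ 0.2  0.7 -0.1]
shift [ 1.6  0.3 35.8] turn [-0.001 -0.     0.114]
```

Call:
jog_arm --rows '[[[1, 0, 20], [0, 0, 0.114]], [[1, 0, 36], [0, 0, 0.114]], [[1, 0, 36], [0, 0, 0.114]], [[1, 0, 36], [0, 0, 0.114]], [[1, 0, 36], [0, 0, 0.114]]]' --grip 85

```text
time: 30.4
tool_pos: [501.2, -107.9, 226.3]
tcp_rot: [179.9, 0.0, 80.8]
ft_force: [0.6, -0.6, 0.6]
finger_gap: 84.9
grip_force: 0.0
```

```bash
python3 -c "
from h import *
go(501.1,-109,138,80.2)"
```

```text
t 30.4 pose [ 501.2 -107.9  226.3] [179.9   0.   80.8] j6 -9.0 gap 84.9 F [ 0.6 -0.6  0.6]
shift [-1.1  0.  88.3] turn [0.001 0.    0.011]
```

Call:
jog_arm --rows '[[[-1, 0, 30], [0, 0, 0]], [[-1, 0, 60], [0, 0, 0]], [[-1, 0, 80], [0, 0, 0]], [[-1, 0, 90], [0, 0, 0]], [[-1, 0, 90], [0, 0, 0]], [[-1, 0, 90], [0, 0, 0]]]'

```text
time: 31.0
tool_pos: [501.5, -109.1, 136.9]
tcp_rot: [179.9, 0.0, 80.7]
ft_force: [0.5, -0.5, 0.2]
finger_gap: 85.0
grip_force: 0.0
```

Call:
jog_arm --rows '[[[0, 0, 0], [0, 0, 0]], [[0, 0, 0], [0, 0, 0]], [[0, 0, 0], [0, 0, 0]], [[0, 0, 0], [0, 0, 0]], [[0, 0, 0], [0, 0, 0]], [[0, 0, 0], [0, 0, 0]]]' --grip 48 --force 20

```text
time: 31.6
tool_pos: [500.7, -108.9, 135.5]
tcp_rot: [-180.0, 0.0, 80.7]
ft_force: [0.3, 0.8, 0.2]
finger_gap: 47.8
grip_force: 0.1
```

Now close fully onto the tab to square it up, then release.

Call:
jog_arm --rows '[[[0, 0, 0], [0, 0, 0]], [[0, 0, 0], [0, 0, 0]], [[0, 0, 0], [0, 0, 0]], [[0, 0, 0], [0, 0, 0]], [[0, 0, 0], [0, 0, 0]]]' --grip 44

```text
time: 32.1
tool_pos: [500.8, -108.9, 135.7]
tcp_rot: [180.0, 0.0, 80.7]
ft_force: [0.2, 0.2, 1.6]
finger_gap: 45.3
grip_force: 21.0
```

Call:
jog_arm --rows '[[[0, 0, 0], [0, 0, 0]], [[0, 0, 0], [0, 0, 0]], [[0, 0, 0], [0, 0, 0]], [[0, 0, 0], [0, 0, 0]]]' --grip 56

```text
time: 32.5
tool_pos: [500.5, -108.9, 135.3]
tcp_rot: [-180.0, -0.0, 80.7]
ft_force: [-0.9, -0.1, -0.5]
finger_gap: 55.9
grip_force: 0.0
```

Call:
jog_arm --rows '[[[0, 0, -15], [0, 0, 0]], [[0, 0, -40], [0, 0, 0]], [[0, 0, -70], [0, 0, 0]], [[0, 0, -110], [0, 0, 0]], [[50, 0, -125], [0, 0, 0]], [[100, 50, -125], [0, 0, 0]], [[150, -100, -125], [0, 0, 0]], [[200, -140, -125], [0, 0, 0]], [[240, -160, -125], [0, 0, 0]], [[290, -160, -125], [0, 0, 0]]]'

```text
time: 33.5
tool_pos: [422.1, 119.9, 261.3]
tcp_rot: [180.0, 0.0, 80.6]
ft_force: [1.4, 0.6, 0.6]
finger_gap: 56.1
grip_force: 0.0
```

Call:
jog_arm --rows '[[[50, 0, 0], [0, 0, 0]], [[100, 0, 0], [0, 0, 0]], [[130, 0, 0], [0, 0, 0]], [[130, 0, 0], [0, 0, 0]], [[130, 0, 0], [0, 0, 0]], [[130, 0, 0], [0, 0, 0]], [[130, 0, 0], [0, 0, 0]]]'

```text
time: 34.2
tool_pos: [444.7, 246.4, 260.9]
tcp_rot: [180.0, -0.0, 80.6]
ft_force: [0.6, -0.3, -0.5]
finger_gap: 56.2
grip_force: 0.0
```

```bash
python3 - <<'E'
import m
from h import *
im,_,_=snap("top"); s,_,_=snap("scene")
o=np.zeros((480,800,3),np.uint8); o[:,:400]=cv2.resize(im[140:236,270:350],(400,480),interpolation=cv2.INTER_CUBIC); o[:,400:]=cv2.resize(s[190:286,255:335],(400,480),interpolation=cv2.INTER_CUBIC)
cv2.imwrite("pics/l.png",o)
print(r.sense()['time'],r.sense()['tool_pos'])
E
```

```text
hook ang 80.4
 tab b [-23.1 -20.8  -0.7  19.2  22.4] slope z/b [8.40000e-02 1.53258e+02] 60
 basket b [-41.  -40.   -3.   40.2  43. ] plane [2.7000e-02 1.0000e-03 6.6553e+01] 258
hook ang 79.9
 tab b [-23.8 -21.4  -2.4  18.3  21.6] slope z/b [9.70000e-02 1.53474e+02] 59
 basket b [-41.9 -40.9  -4.2  39.3  42.2] plane [1.7000e-02 8.0000e-03 6.5919e+01] 257
 blue b,z fit [-29.5   2.7  33.7] [-0.311 63.26 ] 62
34.7 [444.55014569 247.36842205 260.48406715]
```

View pics/l.png

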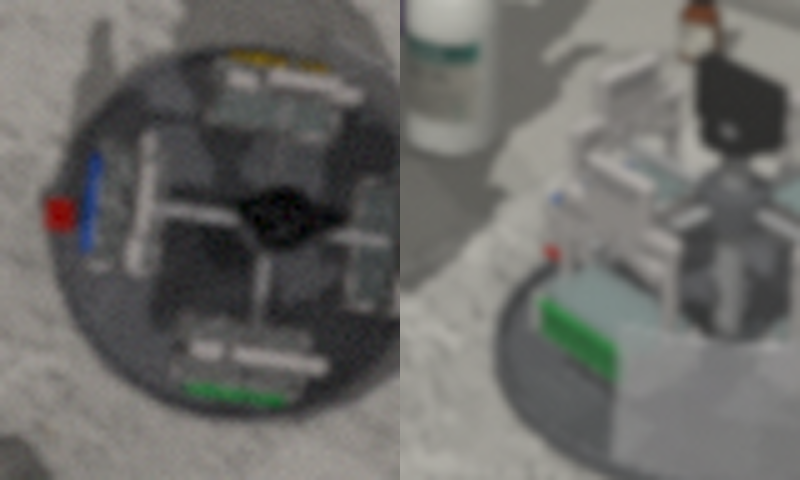

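The rack now hangs centred (tab −23 to +22 mm, basket ±42 mm about the hook line) and upright. Its blue edge faces the red mark (60,215), and the hook is about 4 mm from the mark. I'm handing it in.

```bash
python3 -c "
from bench import r
print(r.hand_in())"
```

```text
the job is handed in; nothing more can be done
None
```

The job is handed in (no verdict was shown): in the last pictures the blue-edged rack hung upright and centred on the empty hook, blue edge outwards, about 4 mm from the red mark (15 mm allowed), after two regrips to centre it; I did not re-measure the bottles, jar and carton at the end.

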